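Bring a hex bar's inked flat on top and set up its height comparison

ROBOT

A 7-joint arm with a two-finger parallel gripper is mounted at the origin on the work surface. World frame = base frame: x ahead of the robot, y to its left, z up, the work surface at z = 0. Lengths are in m, angles in rad, forces in N, time in s.
With the tool pointing down it reaches from about 0.4 to 0.75 m from the base axis. Payload 19.5 kg.
Tool frame: the origin (TCP) lies at the very end of the fingers, on their centre line; the grasp point (between the pads) lies ctrl.tcp_to_grasp behind it (ctrl.tcp_to_grasp is the distance from the TCP to the grasp point, in m); z points along the fingers, y is the line along which they close (so a half turn about z gives the same grasp; the last joint's range is limited). The gripper opens to 85 mm and grips with 20 to 120 N. Pads are 22 mm wide; open, the fingers measure 114 mm over their backs; the gripper's body (76 mm by 85 mm) begins 54 mm behind the grasp point. The pads swing forward as they close: fully open they stand 13 mm farther back than shut.
Start: joints at [-1.222, 0.707, -0.028, 1.485, 0.022, 0.951, -0.075], TCP at [0.219, 0.532, 0.231] pointing down, gripper open.
Joint ranges: [-2.71, 2.71], [-0.32, 2.16], [-1.57, 1.52], [0, 2.45], [-1.46, 4.6], [0, 2.02], [-2.83, 2.83]. Speed limits (rad/s): [1.89, 1.89, 2.57, 2.57, 3.01, 3.01, 3.01].

INTERFACE

Orientations are given as a rotation vector (axis times angle).
In Python, from station import ctrl gives the robot as it stands. The module is installed in compiled form; this text tells all that it offers.
- The arm moves only by the tool drive_tool, never from a script. Its argument "targets" is a list of rows, each a list of 3 entries, a list of its own where there are three numbers: the shift along the world's x, y, z in m, then the turn about the world's z in rad, then the closure, from 0 (fully open) to 1 (shut). A call has 1 to 12 rows; each row shifts and turns the commanded pose from where the row before left it; what a row does not reach is not made up. A row lasts 1/8 s, in which the tool goes at most 62.5 mm and 10.7 degrees, less where a joint would pass 70% of its speed; a pose out of reach is approached as far as the arm can. A call is refused whole if a number of a shift passes 0.0625 or a number of a turn 0.188, either way. A call with a gripper value outside its range is refused whole. The fingers move at their own pace and stop on an object; "newtons" is the grip in N (left out, the last holds). Time passes only in rows, so rows that do not move let the fingers close. It gives the time, the measured TCP pose, the force, the opening and the grip force at its end, in the units of the state.
- ctrl.get_obs(): the state, without advancing time (a new reading comes with each control period).
- ctrl.grab_frame(name): name is "scene" or "side" or "wrist"; returns the picture (384x512x3 uint8, red, green, blue); there is no depth.
- ctrl.camera_info(name): a dict with "mtx" (3x3 intrinsics, pixels), "position" and "attitude" of the camera in the world. Camera axes: x right, y down, z forward; pixel columns grow to the right and rows downward; lengths in m; the calibration is good to about 2 mm. A picture is of the moment at which its call begins: read the wrist's pose just before it. camera_info takes no time and is no camera call; for the wrist camera it gives the pose at the moment of the call.
- ctrl.close_job(): hands the job in; it is judged then, once.
The state is a dict: "clock": time; "joints": joint angles; "qvel": joint speeds; "effort": joint torques, N m; "tool_pos": TCP position; "ee_rot": TCP orientation; "force": force on the tool from outside, world axes, zero at the start; "ft_torque": the same for the moment, N m; "gripper_width": finger opening in m; "gripper_force": force on a finger pad.
Only numpy, scipy, OpenCV 4.12 (cv2) and the standard library are available. Lean on these libraries where they do the work, as an engineer would, in place of code of your own. Each camera call takes 0.05 s, during which the arm holds its last target. There are 200 camera calls.

TASK

One of the copper hex bars lies on the steel inspection plate: without lifting it, roll it over flat by flat until its magenta-inked flat is on top, then slide it endways, ink still up, until its end sits square against the plate's stop ledge. After that, press down the overhanging end of the large gauge block in the middle pocket of the wooden case so that it tips up, take it out and stand it upright, like a 36 mm tall slab, on the plate close beside the bar, with a gap of no more than about 50 mm, and let go. Leave the two waiting bars on their board and the caliper, marker and loupe alone.

Things in the scene. Friction and masses are not known exactly. Their poses are not given: they have to be found in the camera images.
- bar_a: one of three identical copper hex bars: 36 mm across flats (41.6 across corners, each flat 20.8 wide), 64 mm long, 0.6 kg, small bore in each end. One flat has a magenta ink cross (44 x 10 mm stripe along the bar); a magenta line on each end runs from the bore to that flat. Origin at the bar's centre, 18 mm above what it lies on; x along the bar, z = outward normal of the inked flat (up when ink is on top)
- bar_b: second copper hex bar, same as bar_a in size, ink and axes. Two bars wait on the wooden board and one lies on the plate; which one varies. At the start the inked flat is one or two flats away from the top, to either side; the bar on the plate points roughly at the stop ledge with its +x end, up to 0.45 rad askew, its end 70 to 115 mm short of it
- bar_c: third copper hex bar, same as bar_a in size, ink and axes. A bar pushed sideways high up, near the upper edge of its upper slanting flat, rolls over its far lower edge and drops onto the next flat, 20.8 mm further on; the push must rise a little (its top edge passes 42 mm above the plate). Pushed low on its end it slides and squares itself to a wide pusher
- plate: fixed grey steel inspection plate lying on the desk, 220 mm (x) by 260 mm (y), 20 mm thick, turned up to 0.1 rad. Origin at the centre of its underside; z up, so its working face is at z = 0.020. A dark stop ledge, 10 mm thick and 14 mm high above the working face, runs along its far (+x) edge
- stop (a point): middle of the foot of the stop ledge's face, on the plate's working face, at x = +0.100 in the plate's frame. The face looks to the plate's -x (towards the robot) and runs along the plate's y for the whole 260 mm
- tray: fixed wooden board 150 mm (x) by 180 mm (y), 20 mm thick with an 8 mm rim; two waiting bars lie on it. It and the gauge case stand on either side of the plate; which is left and which right varies. Origin at the centre of its underside, z up
- gauge_case: fixed dark wooden gauge-block case, 130 mm (x) by 120 mm (y), 34 mm high, no lid, turned up to 0.2 rad. Origin at the centre of its underside, z up, x away from the robot. The gauge block lies flush in the blue-lined middle pocket; thumb hollows lie at the pocket's -x and +x sides. The narrow steel blocks inlaid at the pocket's other two sides are fixed
- pocket (a point): centre of the gauge block while flush in its pocket, 29.5 mm above the desk. The pocket is 37 mm wide in the case's y and runs from x = -0.019 to +0.0215. Its floor is 9 mm below the case's top for x below +0.002; beyond that it is a well 25 mm deep, so 16 mm of the block's +x end overhangs
- thumb_hollow (a point): middle of the floor of the +x thumb hollow, 21 mm above the desk (13 mm below the case's top), at x = +0.038 in the case's frame. The hollow is open to the pocket, 90 mm wide in y, from x = +0.0215 to +0.055. The -x hollow runs from x = -0.022 to -0.055, 90 mm wide, 22 mm deep; between it and the pocket stand only two corner stops, 4 mm wide, tops 6 mm below the case's top
- gauge_block: loose steel gauge block 36 mm (x) by 35 (y) by 9 (z), 0.09 kg; x along the case's x at the start; origin at its centre. Upright = x vertical, either end up. Pressed 6 to 8 mm down at 12 mm or more from its centre towards +x, it tips past balance (24 deg), falls on and stays leaning at 45 to 70 deg, its -x end 8 to 12 mm clear of the case's top: grip it across its 9 mm faces (tilted) or 35 mm width
- caliper: loose digital caliper lying flat behind the plate, 205 mm long, bystander
- ink_marker: loose magenta felt marker, 130 mm long, 16 mm thick, lying in front of the plate, bystander
- loupe: loose black loupe, 38 mm across and 30 mm high, behind the plate, bystander
Mind the look-alikes: they are no part of the job. Leave any black or turquoise look-alike of the bar_a alone.

How it is judged:
On the way, in this order (a step that is already met when the one before it is completed fails the run):
1. the bar on the plate has been rolled until its inked flat is on top (((angle between bar_a's own z axis and vertical below 0.1 rad and x of bar_a in the frame of plate between -0.12 and 0.072 m and y of bar_a in the frame of plate between -0.125 and 0.125 m and z of bar_a in the frame of plate below 0.042 m) or (angle between bar_b's own z axis and vertical below 0.1 rad and x of bar_b in the frame of plate between -0.12 and 0.072 m and y of bar_b in the frame of plate between -0.125 and 0.125 m and z of bar_b in the frame of plate below 0.042 m) or (angle between bar_c's own z axis and vertical below 0.1 rad and x of bar_c in the frame of plate between -0.12 and 0.072 m and y of bar_c in the frame of plate between -0.125 and 0.125 m and z of bar_c in the frame of plate below 0.042 m))), for 0.2 s.
2. the bar, ink up, has its end square against the stop ledge (((angle between bar_a's own z axis and vertical below 0.1 rad and x of bar_a in the frame of plate between -0.12 and 0.072 m and y of bar_a in the frame of plate between -0.125 and 0.125 m and z of bar_a in the frame of plate below 0.042 m and x of bar_a in the frame of plate above 0.064 m and angle between the x axis of bar_a and the x axis of plate, either way round below 0.08 rad) or (angle between bar_b's own z axis and vertical below 0.1 rad and x of bar_b in the frame of plate between -0.12 and 0.072 m and y of bar_b in the frame of plate between -0.125 and 0.125 m and z of bar_b in the frame of plate below 0.042 m and x of bar_b in the frame of plate above 0.064 m and angle between the x axis of bar_b and the x axis of plate, either way round below 0.08 rad) or (angle between bar_c's own z axis and vertical below 0.1 rad and x of bar_c in the frame of plate between -0.12 and 0.072 m and y of bar_c in the frame of plate between -0.125 and 0.125 m and z of bar_c in the frame of plate below 0.042 m and x of bar_c in the frame of plate above 0.064 m and angle between the x axis of bar_c and the x axis of plate, either way round below 0.08 rad))), for 0.2 s.
3. the gauge block has been tipped up in its pocket, its length leaning at least 39 degrees ((angle between gauge_block's own x axis and vertical below 0.89 rad or angle between gauge_block's own x axis and vertical above 2.25 rad) and distance between gauge_block and pocket below 0.025 m), for 0.2 s.
At the end, for the whole second after the job is handed in: The plate's bar lies on it ink up (0.1 rad), its end within 4 mm of the stop ledge and square (0.08 rad); the gauge block stands upright (0.08 rad), still, on the plate, centre within 110 mm of the bar's; the waiting bars moved under 15 mm ((angle between gauge_block's own x axis and vertical below 0.08 rad or angle between gauge_block's own x axis and vertical above 3.06 rad) and z of gauge_block in the frame of plate between 0.035 and 0.041 m and x of gauge_block in the frame of plate between -0.11 and 0.1 m and y of gauge_block in the frame of plate between -0.13 and 0.13 m and linear speed of gauge_block below 0.05 m/s and ((angle between bar_a's own z axis and vertical below 0.1 rad and x of bar_a in the frame of plate between -0.12 and 0.072 m and y of bar_a in the frame of plate between -0.125 and 0.125 m and z of bar_a in the frame of plate below 0.042 m and x of bar_a in the frame of plate above 0.064 m and angle between the x axis of bar_a and the x axis of plate, either way round below 0.08 rad and distance of each of bar_b, bar_c from where it was at the start of the episode below 0.015 m and horizontal distance between gauge_block and bar_a below 0.11 m and linear speed of bar_a below 0.02 m/s) or (angle between bar_b's own z axis and vertical below 0.1 rad and x of bar_b in the frame of plate between -0.12 and 0.072 m and y of bar_b in the frame of plate between -0.125 and 0.125 m and z of bar_b in the frame of plate below 0.042 m and x of bar_b in the frame of plate above 0.064 m and angle between the x axis of bar_b and the x axis of plate, either way round below 0.08 rad and distance of each of bar_a, bar_c from where it was at the start of the episode below 0.015 m and horizontal distance between gauge_block and bar_b below 0.11 m and linear speed of bar_b below 0.02 m/s) or (angle between bar_c's own z axis and vertical below 0.1 rad and x of bar_c in the frame of plate between -0.12 and 0.072 m and y of bar_c in the frame of plate between -0.125 and 0.125 m and z of bar_c in the frame of plate below 0.042 m and x of bar_c in the frame of plate above 0.064 m and angle between the x axis of bar_c and the x axis of plate, either way round below 0.08 rad and distance of each of bar_a, bar_b from where it was at the start of the episode below 0.015 m and horizontal distance between gauge_block and bar_c below 0.11 m and linear speed of bar_c below 0.02 m/s))); the robot touches nothing.
It fails at once if a bar is lifted (its centre more than 20 mm above where it lies) (height (world z) of any of bar_a, bar_b, bar_c above 0.058 m).
It fails at once if the caliper, marker or loupe is moved by more than 30 mm (distance of any of caliper, ink_marker, loupe from where it was at the start of the episode above 0.03 m).
It also fails if it takes over 67 s, if anything falls off the work surface, if the arm or the gripper's body presses on something with over 40 N, if the wrist force passes 120 N, or if a joint passes its speed limit or range.

## Working session

There is one attempt and no reset: what is moved stays moved. The work goes in short steps, Python scripts to look and compute and a tool call to move; the robot and the scene stay as the last step left them, time stands still between calls to the robot, and variables do not carry over. Pictures are saved under pics/ and viewed, at most 10 in all, crops included, and the job is handed in when it is done.

Besides the shell and the picture viewer there is one more tool, called by a JSON object that holds its "method" and its "body". drive_tool: Moves the arm, as the interface text tells. Its arguments: {"type":"object","properties":{"targets":{"type":"array"},"newtons":{"type":"number"}},"required":["targets"]}

```bash
mkdir -p pics
cat > h.py <<'E'
import numpy as np, cv2
from scipy.spatial.transform import Rotation as R
from station import ctrl
def info(n):
    c=ctrl.camera_info(n); a=np.array(c["attitude"],float)
    M=a if a.shape==(3,3) else (R.from_rotvec(a).as_matrix() if a.size==3 else R.from_quat(a).as_matrix())
    return np.array(c["mtx"]),np.array(c["position"]),M
def ray(ci,px,z):
    K,p,M=ci; d=M@np.linalg.inv(K)@np.array([px[0],px[1],1.]); return p+d*(z-p[2])/d[2]
def proj(ci,P):
    K,p,M=ci; q=K@(M.T@(np.array(P)-p)); return q[:2]/q[2]
def save(img,f): cv2.imwrite("pics/"+f,cv2.cvtColor(img,cv2.COLOR_RGB2BGR))
E
python3 - <<'E'
from h import *
print(ctrl.tcp_to_grasp, ctrl.get_obs())
a=ctrl.grab_frame("scene");b=ctrl.grab_frame("side")
np.savez("f0.npz",a=a,b=b)
for n in("scene","side","wrist"): print(n,ctrl.camera_info(n))
save(cv2.resize(a,(800,600)),"scene0.png");save(cv2.resize(b,(800,600)),"side0.png")
E
```

```text
0.0187 {'clock': 0.0, 'joints': array([-1.22171095,  0.70705841, -0.02763417,  1.48502665,  0.02201323,
        0.95089447, -0.07551704]), 'qvel': array([ 1.49263513e-04,  3.19248854e-04, -9.80100423e-04,  6.75362587e-04,
        3.92034082e-04,  9.44454676e-04, -1.57885925e-06]), 'effort': array([-2.36807318e-04, -8.83241916e+01,  1.23445921e+00, -2.36170703e+01,
        1.67639303e-02,  6.53029580e-03, -4.68657902e-05]), 'tool_pos': array([0.21891847, 0.53139906, 0.2308464 ]), 'ee_rot': array([-6.09904844e-01, -3.08164108e+00,  1.68009772e-03]), 'force': array([ 1.61931247,  0.42152839, -0.06037361]), 'ft_torque': array([-0.00709697, -0.0235167 , -0.03954145]), 'gripper_force': 0.0, 'gripper_width': 0.08562467181306911}
scene {'mtx': array([[478.15986049,   0.        , 253.76026805],
       [  0.        , 478.15986049, 188.49367547],
       [  0.        ,   0.        ,   1.        ]]), 'position': array([1.55891668, 0.17433525, 0.70736571]), 'attitude': array([-1.46422633, -1.7974167 ,  0.98105765])}
side {'mtx': array([[426.8823533 ,   0.        , 254.68722164],
       [  0.        , 426.8823533 , 190.62365344],
       [  0.        ,   0.        ,   1.        ]]), 'position': array([ 0.09463056, -0.79338115,  0.81266348]), 'attitude': array([-2.17281685,  0.62722782, -0.27150353])}
wrist {'mtx': array([[337.73500939,   0.        , 254.68209302],
       [  0.        , 337.73500939, 192.17762338],
       [  0.        ,   0.        ,   1.        ]]), 'position': array([0.14216593, 0.56316551, 0.37357044]), 'attitude': array([2.37245253, 1.58702635, 0.26315724])}
```

View pics/scene0.png

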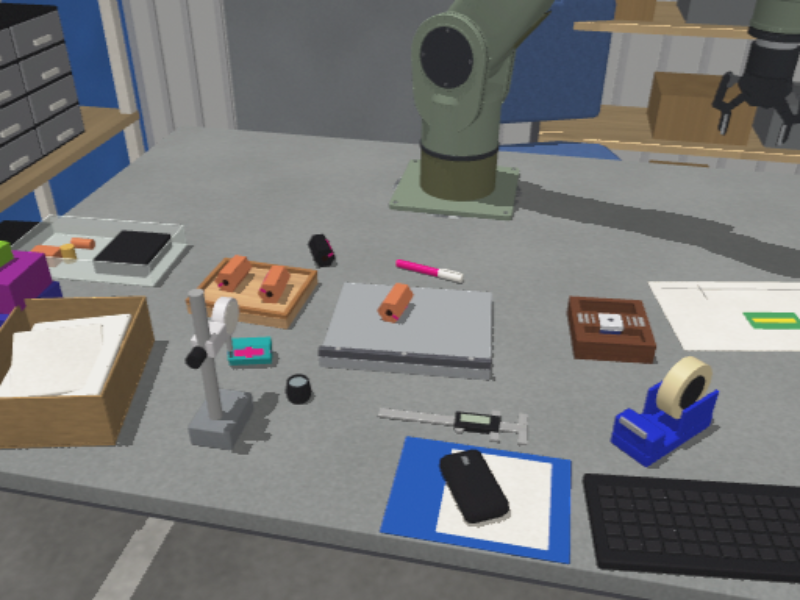

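View pics/side0.png

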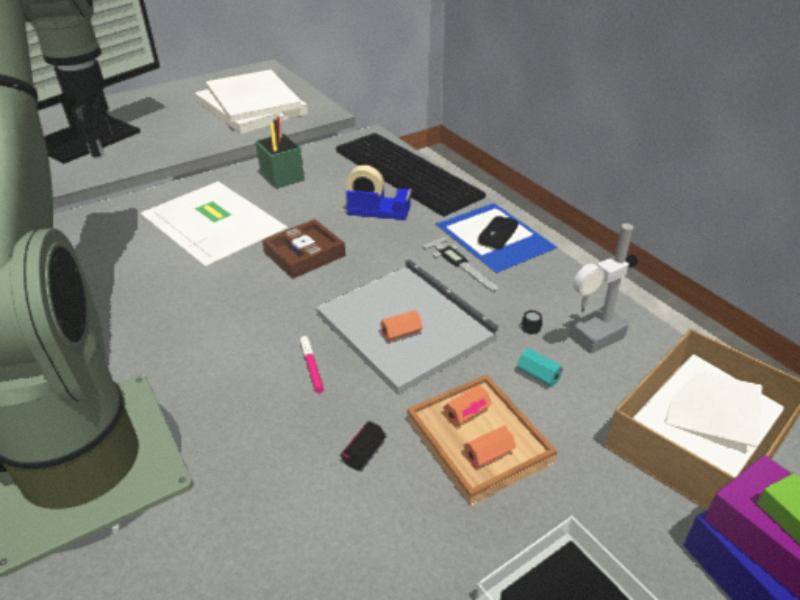

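Candidates in the scene view (800x600): the plate bar at (396,302), waiting bars on the board at (233,272) and (274,283), a black look-alike at (321,249) and a turquoise one at (250,350). I choose the copper bar on the grey plate at (396,302), which is (402,325) in the side view. The case with the gauge block is at (611,328). Next is one close crop to check the choice and see the ink.

Run:
```python
from h import *
f=np.load("f0.npz");a,b=f["a"],f["b"]
def crop(i,u,v,w,h,s): return cv2.resize(i[v-h//2:v+h//2,u-w//2:u+w//2],None,fx=s,fy=s,interpolation=cv2.INTER_CUBIC)
m=np.vstack([np.hstack([crop(a,253,194,50,36,8),crop(b,257,207,50,36,8)]),np.hstack([crop(a,391,210,66,48,6)[:280,:396],crop(b,195,158,66,48,6)[:280,:396]]).copy()[:, :792].copy() if 0 else np.hstack([crop(a,391,210,66,46,6),crop(b,195,158,66,46,6),np.zeros((276,8,3),np.uint8)])])
save(m,"crop0.png")
A,B=info("scene"),info("side")
s=.64
for n,ci,pts in(("scene",A,dict(near_l=(340,284),near_r=(493,292),far_r=(492,361),far_l=(322,350))),("side",B,dict(p1=(318,311),p2=(400,388),p3=(497,330),p4=(409,268)))):
    for k,p in pts.items(): print(n,k,ray(ci,np.array(p)*s,0.02).round(3))
for n,ci,p in(("barS",A,(396,300)),("caseS",A,(611,323))): print(n,ray(ci,np.array(p)*s,0.035).round(3))
for n,ci,p in(("bar",B,(402,325)),("case",B,(303,243))): print(n,ray(ci,np.array(p)*s,0.034).round(3))
for p in ((430,270),(313,362)): pass
print("marker",ray(A,np.array((430,271))*s,.008),"loupe",ray(A,np.array((298,388))*s,.015))
```

```text
scene near_l [ 0.485 -0.14   0.02 ]
scene near_r [0.455 0.125 0.02 ]
scene far_r [0.651 0.142 0.02 ]
scene far_l [ 0.677 -0.116  0.02 ]
side p1 [0.452 0.104 0.02 ]
side p2 [ 0.477 -0.145  0.02 ]
side p3 [ 0.697 -0.118  0.02 ]
side p4 [0.666 0.126 0.02 ]
barS [ 0.538 -0.029  0.035]
caseS [0.532 0.319 0.035]
bar [ 0.554 -0.028  0.034]
case [0.518 0.306 0.034]
marker [0.38741706 0.00455394 0.008     ] loupe [ 0.76602073 -0.12648513  0.015     ]
```

View pics/crop0.png

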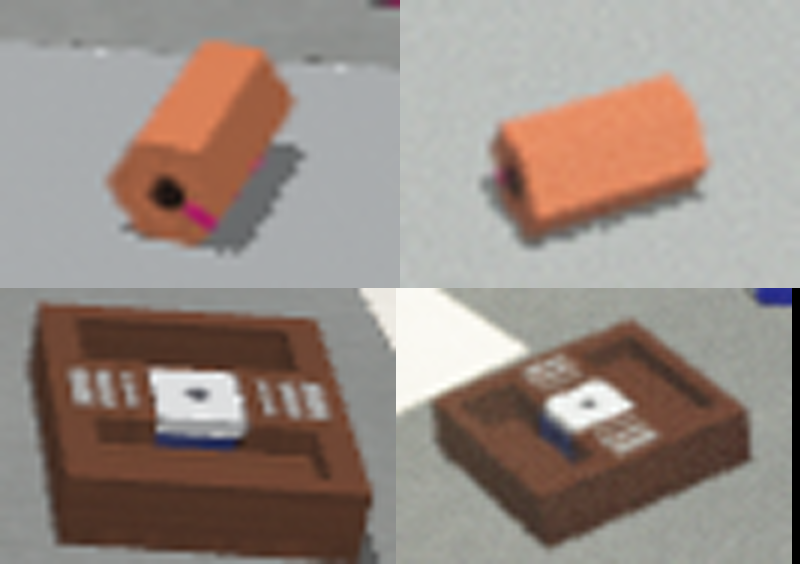

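The crop confirms a copper hex bar. Its ink line on the +x end points down-right, i.e. towards world +y: the ink is two flats from the top on the +y side. So I roll it twice towards -y, pushing high from the +y side. The case is unlidded, with the block flush in the blue pocket. I'll go over the plate for a wrist view.

{"method": "drive_tool", "body": {"targets": [[[0.028, -0.036, 0], -0.123, 0.6], [[0.028, -0.036, 0], -0.123, 0.6], [[0.028, -0.036, 0], -0.123, 0.6], [[0.028, -0.036, 0], -0.123, 0.6], [[0.028, -0.036, 0], -0.123, 0.6], [[0.028, -0.036, 0], -0.123, 0.6], [[0.028, -0.036, 0], -0.123, 0.6], [[0.028, -0.036, 0], -0.123, 0.6], [[0.028, -0.036, 0], -0.123, 0.6], [[0.028, -0.036, 0], -0.123, 0.6], [[0.028, -0.036, 0], -0.123, 0.6], [[0, 0, 0], 0, 0.6]]}}

```text
clock: 1.6
tool_pos: [0.5282, 0.1327, 0.2309]
ee_rot: [2.41, 2.013, -0.002]
force: [-0.9, 1.2, -0.3]
gripper_width: 0.0339
gripper_force: 0.0
```

```bash
cat >> h.py <<'E'
def yang():  # angle of tool y in world, and tilt
    o=ctrl.get_obs(); M=R.from_rotvec(o["ee_rot"]).as_matrix()
    return o["tool_pos"],np.arctan2(M[1,1],M[0,1]),M
def copper(img):
    h=cv2.cvtColor(img,cv2.COLOR_RGB2HSV); return cv2.inRange(h,(4,110,60),(16,255,255))
E
python3 - <<'E'
from h import *
print(yang(), ctrl.get_obs()["gripper_width"],ctrl.get_obs()["clock"])
ci=info("wrist"); w=ctrl.grab_frame("wrist"); print(ci[1:])
np.savez("w0.npz",w=w,K=ci[0],p=ci[1],M=ci[2]); save(cv2.resize(w,(800,600)),"w0.png")
E
```

```text
(array([0.52824322, 0.13265733, 0.23089834]), np.float64(-0.1789414832296794), array([[ 1.77988297e-01,  9.84032604e-01,  1.98527888e-05],
       [ 9.84031413e-01, -1.77988050e-01, -1.55946546e-03],
       [-1.53103130e-03,  2.97102369e-04, -9.99998784e-01]])) 0.033899408385460836 1.6
(array([0.54396235, 0.21508981, 0.37345452]), array([[ 9.83839297e-01, -1.69023438e-01, -5.90873437e-02],
       [-1.79052814e-01, -9.29775108e-01, -3.21649404e-01],
       [-5.71653227e-04,  3.27031078e-01, -9.45013411e-01]]))
```

View pics/w0.png

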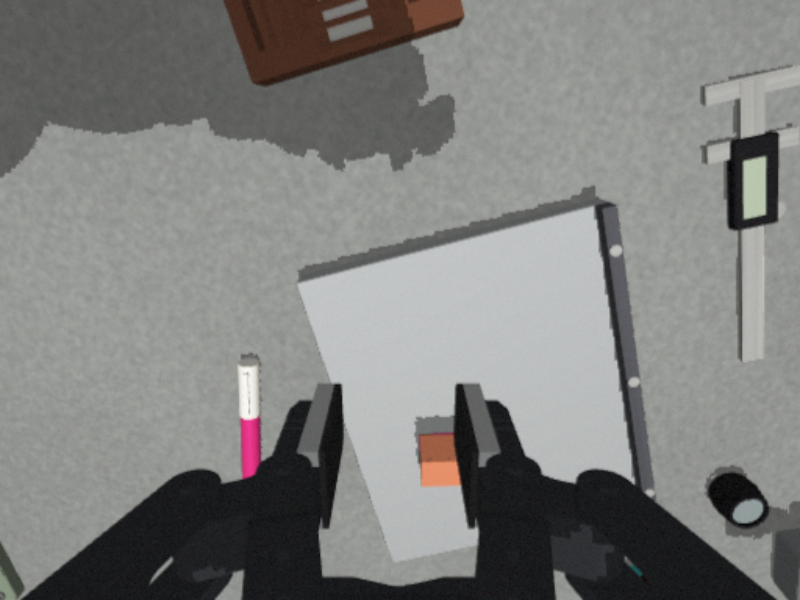

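The wrist view shows the plate with corners (300,282), (598,205) and (396,562), the stop at right, the bar near (440,465) half hidden by a finger, the marker at (250,430) and the case at top. I'll compute the bar and plate poses.

Run:
```python
from h import *
f=np.load("w0.npz"); W=(f["K"],f["p"],f["M"]); A=info("scene");B=info("side")
tl,tr,bl=[ray(W,np.array(p)*.64,.02) for p in((300,282),(598,205),(396,562))]
print("plate",tl,tr,bl, "yaw",np.arctan2(*(tr-tl)[1::-1]),np.arctan2(*(tl-bl)[1::-1])-np.pi/2, np.linalg.norm(tr-tl),np.linalg.norm(tl-bl))
q=[ray(A,(228+u/8,176+v/8),.056) for u,v in((205,40),(262,50),(195,153),(138,148))]
print("top flat",np.array(q).round(4),"c",np.mean(q,0),"yaw",[np.arctan2(*(q[i]-q[j])[1::-1]) for i,j in((3,0),(2,1))])
for n,ci,k in(("scene",A,"a"),("side",B,"b")):
    m=copper(np.load("f0.npz")[k]); nn,l,s,c=cv2.connectedComponentsWithStats(m)
    for i in range(1,nn):
        if s[i,4]>60: print(n,c[i],s[i,4],ray(ci,c[i],.038).round(4))
m=copper(f["w"]); nn,l,s,c=cv2.connectedComponentsWithStats(m)
i=1+np.argmax(s[1:,4]); cnt=cv2.findContours((l==i).astype(np.uint8),0,2)[0][0][:,0]
print(s[i],[ (p, ray(W,p,.056).round(4)) for p in cv2.approxPolyDP(cnt,3,True)[:,0]])
```

```text
plate [0.45679237 0.12038469 0.02      ] [0.6651776 0.1370766 0.02     ] [ 0.47779987 -0.13804985  0.02      ] yaw 0.07993057090046757 0.08110917888193314 0.2090526900217634 0.25928695910510285
top flat [[ 0.5178 -0.0325  0.056 ]
 [ 0.52   -0.0132  0.056 ]
 [ 0.5842 -0.0222  0.056 ]
 [ 0.5851 -0.0401  0.056 ]] c [ 0.55176954 -0.02702991  0.056     ] yaw [np.float64(-0.11262124537654088), np.float64(-0.13920474492007073)]
scene [ 52.49411765 155.16470588] 85 [ 0.4706 -0.6401  0.038 ]
scene [ 30.7755102  159.89795918] 98 [ 0.5093 -0.6851  0.038 ]
scene [166.48776638 181.31965272] 1267 [ 0.5392 -0.2652  0.038 ]
scene [252.83601286 192.94212219] 311 [ 0.547  -0.0286  0.038 ]
scene [390.44969325 212.0392638 ] 1630 [0.5607 0.3157 0.038 ]
side [330.88823529 117.63006536] 1530 [1.0421 0.2473 0.038 ]
side [195.34734513 156.52654867] 452 [0.5172 0.2922 0.038 ]
side [460.45465253 198.37985866] 1698 [ 1.0483 -0.3064  0.038 ]
side [256.74772036 207.85410334] 329 [ 0.5507 -0.0308  0.038 ]
side [306.04528302 278.17250674] 1855 [ 0.5162 -0.3017  0.038 ]
side [312.47903226 285.97258065] 620 [ 0.5148 
[... 282 characters left out ...]
ay([0.5871, 0.2598, 0.056 ])), (array([294,   0], dtype=int32), array([0.5865, 0.2674, 0.056 ])), (array([235,   0], dtype=int32), array([0.5383, 0.2762, 0.056 ])), (array([234,   6], dtype=int32), array([0.5366, 0.272 , 0.056 ])), (array([207,  14], dtype=int32), array([0.513 , 0.2702, 0.056 ])), (array([207,   5], dtype=int32), array([0.5146, 0.2768, 0.056 ])), (array([224,   0], dtype=int32), array([0.5293, 0.2779, 0.056 ])), (array([160,   0], dtype=int32), array([0.477 , 0.2874, 0.056 ])), (array([170,  30], dtype=int32), array([0.4793, 0.264 , 0.056 ])), (array([166,  33], dtype=int32), array([0.4753, 0.2623, 0.056 ])), (array([154,   0], dtype=int32), array([0.472 , 0.2883, 0.056 ]))]
```

{"method": "drive_tool", "body": {"targets": [[[0.007, -0.029, -0.044], 0.0125, 1], [[0.007, -0.029, -0.044], 0.0125, 1], [[0.007, -0.029, -0.044], 0.0125, 1], [[0.007, -0.029, -0.0455], 0.0125, 1], [[0, 0, 0], 0, 1], [[0, 0, 0], 0, 1]]}}

```text
clock: 2.4
tool_pos: [0.555, 0.0211, 0.0544]
ee_rot: [-2.352, -2.082, -0.001]
force: [0.2, -0.2, 0.9]
gripper_width: 0.0002
gripper_force: 0.0
```

Run:
```python
from h import *
p,y,M=yang(); print(p,y,ctrl.get_obs()["force"],ctrl.get_obs()["gripper_width"])
W=info("wrist"); w=ctrl.grab_frame("wrist"); b=ctrl.grab_frame("side"); B=info("side")
mb=copper(b)
im=cv2.resize(w[150:384,100:412],None,fx=1.92,fy=1.92)
sb=cv2.resize(b[170:240,210:310],None,fx=4,fy=4); im[:280,:200]=0
pad=np.zeros((im.shape[0],200,3),np.uint8)
np.savez("w1.npz",w=w,b=b,K=W[0],p=W[1],M=W[2]); save(cv2.resize(w,(800,600)),"w1.png")
```

```text
[0.55503394 0.02108538 0.05439568] -0.12139780941976497 [ 0.24224294 -0.19118926  0.86757284] 0.0001579163568636861
```

View pics/w1.png

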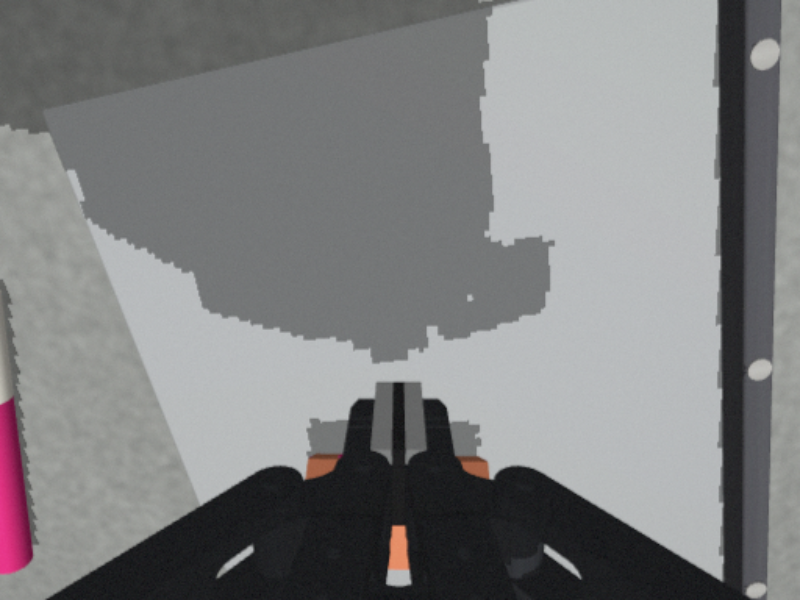

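The bar is centred under the shut fingers and parallel to them: its visible edges run from (308,456) to (488,459). First roll.

{"method": "drive_tool", "body": {"targets": [[[-0.001, -0.008, -0.0015], 0, 1], [[-0.001, -0.008, 0], 0, 1], [[-0.001, -0.007, 0], 0, 1], [[0, -0.003, 0], 0, 1], [[-0.0005, -0.004, 0.002], 0, 1], [[-0.0005, -0.004, 0.0018], 0, 1], [[-0.0005, -0.004, 0.0014], 0, 1], [[-0.0005, -0.004, 0.001], 0, 1], [[-0.0005, -0.004, 0.0006], 0, 1], [[-0.0005, -0.004, 0.0004], 0, 1], [[-0.0005, -0.003, 0.0005], 0, 1], [[0, 0, 0], 0, 1]]}}

```text
clock: 4.0
tool_pos: [0.5485, -0.0338, 0.06]
ee_rot: [2.354, 2.08, -0.0]
force: [-0.6, 0.4, -0.6]
gripper_width: -0.0003
gripper_force: 0.0
```

```bash
cat > look.py <<'E'
from h import *
import sys
A,B=info("scene"),info("side"); a=ctrl.grab_frame("scene"); b=ctrl.grab_frame("side")
np.savez("last.npz",a=a,b=b)
def comp(img,ci,x0,x1,y0,y1):
    m=copper(img); n,l,s,c=cv2.connectedComponentsWithStats(m)
    for i in range(1,n):
        P=ray(ci,c[i],.038)
        if s[i,4]>40 and x0<P[0]<x1 and y0<P[1]<y1: print(c[i].round(1),s[i,4],P.round(4))
comp(a,A,.42,.7,-.16,.15); comp(b,B,.42,.7,-.16,.15)
# magenta near the plate bar
for img,ci in((a,A),(b,B)):
    h=cv2.cvtColor(img,cv2.COLOR_RGB2HSV); m=cv2.inRange(h,(145,90,60),(178,255,255))
    ys,xs=np.nonzero(m); P=np.array([ray(ci,(x,y),.05) for x,y in zip(xs,ys)]).reshape(-1,3)
    k=(P[:,0]>.44)&(P[:,0]<.68)&(P[:,1]>-.16)&(P[:,1]<.1); print("magenta",k.sum(),P[k].mean(0) if k.any() else "")
E
python3 look.py
python3 - <<'E'
from h import *
print(yang()[:2])
f=np.load("last.npz")
save(np.hstack([cv2.resize(f["a"][160:220,215:295],(400,300)),cv2.resize(f["b"][180:240,220:300],(400,300))]),"r1.png")
E
```

```text
[241.9 192.8] 224 [ 0.5524 -0.0562  0.038 ]
[259.6 212.1] 347 [ 0.5481 -0.0499  0.038 ]
magenta 148 [ 0.48293802 -0.01217429  0.05      ]
magenta 5 [ 0.51309582 -0.03998756  0.05      ]
(array([ 0.54853814, -0.03335942,  0.05989109]), np.float64(-0.12301907545649765))
```

View pics/r1.png

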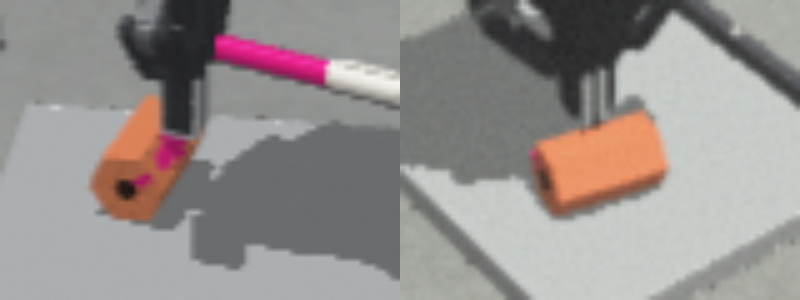

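The bar has rolled once. The ink now shows on the upper +y flat at (175,150), and the end line is at (143,180). Back off, lower and do the second roll.

{"method": "drive_tool", "body": {"targets": [[[0.002, 0.014, 0.001], 0, 1], [[0.002, 0.014, 0], 0, 1], [[0, 0, -0.008], 0, 1], [[0, 0, 0], 0, 1]]}}

```text
clock: 4.6
tool_pos: [0.5521, -0.0055, 0.0522]
ee_rot: [-2.353, -2.08, 0.002]
force: [-0.7, 0.6, 0.9]
gripper_width: -0.0002
gripper_force: 0.0
```

{"method": "drive_tool", "body": {"targets": [[[-0.001, -0.008, 0], 0, 1], [[-0.001, -0.007, 0], 0, 1], [[0, -0.003, 0], 0, 1], [[-0.0005, -0.004, 0.002], 0, 1], [[-0.0005, -0.004, 0.0018], 0, 1], [[-0.0005, -0.004, 0.0014], 0, 1], [[-0.0005, -0.004, 0.001], 0, 1], [[-0.0005, -0.004, 0.0006], 0, 1], [[-0.0005, -0.004, 0.0004], 0, 1], [[-0.0005, -0.003, 0.0005], 0, 1], [[0, 0, 0], 0, 1]]}}

```text
clock: 5.98
tool_pos: [0.547, -0.0506, 0.0607]
ee_rot: [-2.354, -2.08, 0.0]
force: [0.4, 1.1, 0.3]
gripper_width: 0.0001
gripper_force: 0.0
```

```bash
python3 look.py
python3 - <<'E'
from h import *
print(yang()[:2])
f=np.load("last.npz");A,B=info("scene"),info("side")
# magenta pixels close to bar, on z=.056
for k,ci in(("a",A),("b",B)):
    h=cv2.cvtColor(f[k],cv2.COLOR_RGB2HSV); m=cv2.inRange(h,(145,90,60),(178,255,255))
    ys,xs=np.nonzero(m); P=np.array([ray(ci,(x,y),.056) for x,y in zip(xs,ys)])
    s=P[(P[:,0]>.5)&(P[:,0]<.68)&(P[:,1]>-.16)&(P[:,1]<-.02)]; print(k,len(s),s.mean(0) if len(s) else "",s.min(0) if len(s) else "",s.max(0) if len(s) else "")
E
```

```text
[243.6 193.7] 213 [ 0.5553 -0.051   0.038 ]
[259.6 212.9] 317 [ 0.5463 -0.0526  0.038 ]
magenta 180 [ 0.48748867 -0.01526228  0.05      ]
magenta 4 [ 0.5127084  -0.04143025  0.05      ]
(array([ 0.54702987, -0.05026325,  0.0606552 ]), np.float64(-0.12291443854247973))
a 59 [ 0.56796449 -0.03223758  0.056     ] [ 0.53736484 -0.04317274  0.056     ] [ 0.60167388 -0.02356469  0.056     ]
b 4 [ 0.50941931 -0.04734597  0.056     ] [ 0.50741542 -0.05201363  0.056     ] [ 0.51152181 -0.04366638  0.056     ]
```

The numbers show the second push slid over the top: the bar moved only about 2 mm. I'll back off, lower more, and measure unobstructed.

{"method": "drive_tool", "body": {"targets": [[[0.002, 0.02, 0.002], 0, 1], [[0.002, 0.02, 0], 0, 1], [[0.001, 0.01, -0.008], 0, 1], [[0, 0, -0.004], 0, 1], [[0, 0, 0], 0, 1]]}}

```text
clock: 6.7
tool_pos: [0.5517, -0.0013, 0.0502]
ee_rot: [-2.354, -2.08, 0.002]
force: [-0.2, -0.2, -0.9]
gripper_width: -0.0001
gripper_force: 0.0
```

```bash
python3 look.py
python3 - <<'E'
from h import *
print(yang()[:2])
f=np.load("last.npz");A,B=info("scene"),info("side"); W=info("wrist"); w=ctrl.grab_frame("wrist")
np.savez("w2.npz",w=w,K=W[0],p=W[1],M=W[2])
save(np.hstack([cv2.resize(f["a"][165:225,210:280],(280,240),interpolation=2),cv2.resize(f["b"][185:240,225:295],(280,240),interpolation=2),cv2.resize(w[240:384,150:370],(240,240))]),"r2.png")
E
```

```text
[244. 192.] 252 [ 0.5472 -0.0517  0.038 ]
[259.8 212.4] 337 [ 0.5476 -0.0513  0.038 ]
magenta 115 [ 0.50834509 -0.01238505  0.05      ]
magenta 2 [ 0.51378999 -0.0409323   0.05      ]
(array([ 0.55197519, -0.00120992,  0.0506659 ]), np.float64(-0.12396511043372078))
```

View pics/r2.png

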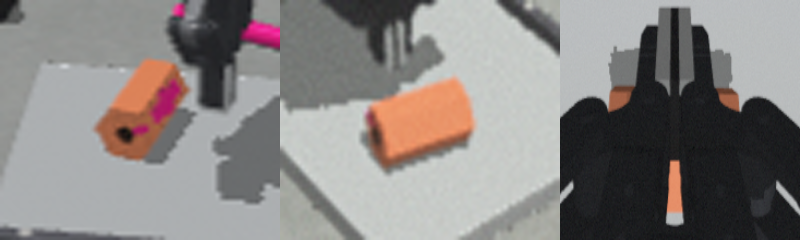

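The ink is on the upper +y flat, the bar is at about y=-0.050 and the tool is clear of it. Retry with contact lower (z 0.050) and a later rise.

{"method": "drive_tool", "body": {"targets": [[[-0.001, -0.008, -0.0005], 0, 1], [[-0.001, -0.008, 0], 0, 1], [[-0.0005, -0.006, 0], 0, 1], [[-0.0005, -0.003, 0], 0, 1], [[0, -0.003, 0.0007], 0, 1]]}}

```text
clock: 7.48
tool_pos: [0.549, -0.0284, 0.0509]
ee_rot: [-2.353, -2.081, -0.0]
force: [-0.7, 2.5, 0.9]
gripper_width: 0.0003
gripper_force: 1.3
```

{"method": "drive_tool", "body": {"targets": [[[-0.0005, -0.004, 0.0018], 0, 1], [[-0.0005, -0.004, 0.0018], 0, 1]]}}

```text
clock: 7.72
tool_pos: [0.548, -0.0362, 0.0547]
ee_rot: [-2.353, -2.081, -0.0]
force: [-1.4, 2.4, 3.8]
gripper_width: -0.0002
gripper_force: 2.3
```

{"method": "drive_tool", "body": {"targets": [[[-0.0005, -0.004, 0.0014], 0, 1], [[-0.0005, -0.004, 0.001], 0, 1]]}}

```text
clock: 7.98
tool_pos: [0.5469, -0.0446, 0.0572]
ee_rot: [-2.354, -2.081, 0.0]
force: [-3.5, 2.9, 7.9]
gripper_width: 0.0004
gripper_force: 3.7
```

{"method": "drive_tool", "body": {"targets": [[[-0.0005, -0.004, 0.0007], 0, 1], [[-0.0005, -0.004, 0.0004], 0, 1], [[-0.0005, -0.003, 0.0003], 0, 1], [[0, 0, 0], 0, 1]]}}

```text
clock: 8.48
tool_pos: [0.5456, -0.0557, 0.0583]
ee_rot: [2.354, 2.08, -0.0]
force: [0.7, 0.2, 0.8]
gripper_width: 0.0001
gripper_force: 0.0
```

```bash
python3 look.py; python3 -c "
from h import *
print(yang()[:2])"
```

```text
[236.5 193.4] 205 [ 0.5579 -0.0691  0.038 ]
[262.8 218. ] 292 [ 0.5427 -0.0747  0.038 ]
magenta 165 [ 0.47661442 -0.02433742  0.05      ]
magenta 57 [ 0.54617823 -0.06443234  0.05      ]
(array([ 0.54556649, -0.05530787,  0.05820593]), np.float64(-0.12295545829505398))
```

The side view now shows 57 magenta pixels on top, so the roll is complete. I'll lift, turn the tool across the plate and go behind the bar's -x end.

{"method": "drive_tool", "body": {"targets": [[[0, 0, 0.04], 0, 1], [[-0.005, 0, 0.03], -0.171, 1], [[-0.012, -0.002, 0], -0.171, 1], [[-0.012, -0.002, 0], -0.171, 1], [[-0.012, -0.002, 0], -0.171, 1], [[-0.012, -0.002, 0], -0.171, 1], [[-0.012, -0.002, 0], -0.171, 1], [[-0.012, -0.001, 0], -0.171, 1], [[-0.013, 0, 0], -0.171, 1], [[0, 0, 0], 0, 1], [[0, 0, 0], 0, 1]]}}

```text
clock: 9.95
tool_pos: [0.4561, -0.0662, 0.1283]
ee_rot: [-3.139, -0.132, -0.001]
force: [0.3, -0.4, 1.0]
gripper_width: 0.0002
gripper_force: 0.0
```

```bash
cat > bar.py <<'E'
from h import *
p,y,M=yang(); print("tcp",p.round(4),"yang",round(y,3),"t",ctrl.get_obs()["clock"])
W=info("wrist"); w=ctrl.grab_frame("wrist"); np.savez("wb.npz",w=w,K=W[0],p=W[1],M=W[2])
h=cv2.cvtColor(w,cv2.COLOR_RGB2HSV); m=cv2.inRange(h,(145,90,60),(178,255,255))
ys,xs=np.nonzero(m); P=np.array([ray(W,(a,b),.056)[:2] for a,b in zip(xs,ys)])
o=np.array([.577,0.]); c,s=np.cos(.08),np.sin(.08); Q=(P-o)@np.array([[c,-s],[s,c]])
k=(Q[:,0]>-.1)&(Q[:,0]<.11)&(Q[:,1]>-.13)&(Q[:,1]<.0); P,Q=P[k],Q[k]
r=cv2.minAreaRect((P*1000).astype(np.float32)); mu=P.mean(0); u,sv,vt=np.linalg.svd(P-mu,full_matrices=False)
d=vt[0]*np.sign(vt[0][0]); print("ink",len(P),"centre",np.array(r[0])/1000,"size",r[1],"yaw",np.arctan2(d[1],d[0]))
ce=np.array(r[0])/1000; print("in plate",(ce-o)@np.array([[c,-s],[s,c]]))
E
python3 bar.py
python3 - <<'E'
from h import *
w=np.load("wb.npz")["w"]; save(cv2.resize(w,(800,600)),"w3.png")
E
```

```text
tcp [ 0.4561 -0.0662  0.1283] yang -1.487 t 9.95
ink 1545 centre [ 0.54284442 -0.07101216] size (16.588106155395508, 65.15770721435547) yaw -0.14337750182329814
in plate [-0.03972125 -0.06805551]
```

View pics/w3.png

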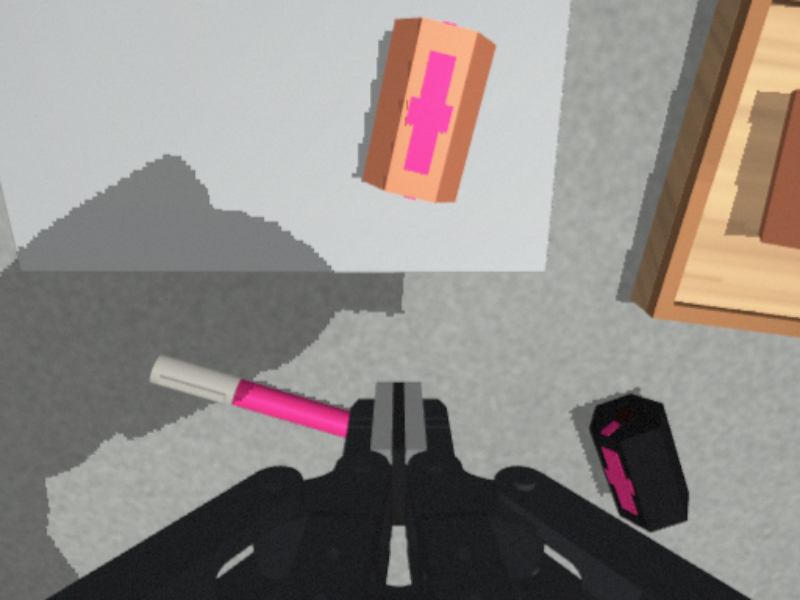

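The ink is on top: the cross is centred at (430,112), the bar yaw is about -0.13, and it sits at about (-0.040,-0.068) in plate coordinates. Descend behind the tail with the fingers slightly open for a wide pusher.

{"method": "drive_tool", "body": {"targets": [[[0.0095, -0.003, -0.034], 0, 0.85], [[0.0095, -0.003, -0.034], 0, 0.85], [[0.0095, -0.0035, -0.034], 0, 0.85], [[0, 0, 0], 0, 0.85]]}}

```text
clock: 10.5
tool_pos: [0.4836, -0.0761, 0.0249]
ee_rot: [-3.138, -0.127, 0.003]
force: [-0.4, -0.3, 0.3]
gripper_width: 0.0127
gripper_force: 0.0
```

{"method": "drive_tool", "body": {"targets": [[[0.008, 0.0006, 0], 0, 0.85], [[0.006, 0.0005, 0], 0, 0.85], [[0.006, 0.0005, 0], 0, 0.85], [[0.006, 0.0005, 0], 0, 0.85], [[0.006, 0.0005, 0], 0, 0.85], [[0.008, 0.0006, 0], 0, 0.85], [[0.008, 0.0006, 0], 0, 0.85], [[0.008, 0.0006, 0], 0, 0.85], [[0.008, 0.0006, 0], 0, 0.85], [[0.008, 0.0006, 0], 0, 0.85]]}}

```text
clock: 11.75
tool_pos: [0.556, -0.07, 0.0271]
ee_rot: [-3.139, -0.126, 0.001]
force: [-5.0, -0.0, 1.8]
gripper_width: 0.013
gripper_force: 2.5
```

```bash
python3 bar.py
```

```text
tcp [ 0.556  -0.07    0.0271] yang -1.49 t 11.75
ink 3954 centre [ 0.59922479 -0.05927904] size (65.99846649169922, 16.704435348510742) yaw 0.08220957435070221
in plate [ 0.01741644 -0.06086553]
```

{"method": "drive_tool", "body": {"targets": [[[0.009, 0.0007, 0], 0, 0.85], [[0.009, 0.0007, 0], 0, 0.85], [[0.009, 0.0007, 0], 0, 0.85], [[0.009, 0.0007, 0], 0, 0.85], [[0.008, 0.0006, 0], 0, 0.85], [[0.003, 0.0003, 0], 0, 0.85], [[0, 0, 0], 0, 0.85]]}}

```text
clock: 12.68
tool_pos: [0.6031, -0.0663, 0.0267]
ee_rot: [3.139, 0.126, 0.001]
force: [-1.6, 0.7, -0.2]
gripper_width: 0.0128
gripper_force: 0.8
```

{"method": "drive_tool", "body": {"targets": [[[0.002, 0.0002, 0], 0, 0.85], [[0.002, 0.0002, 0], 0, 0.85]]}}

```text
clock: 12.92
tool_pos: [0.6039, -0.0663, 0.0265]
ee_rot: [-3.138, -0.124, 0.01]
force: [-36.6, -0.6, 26.7]
gripper_width: 0.0129
gripper_force: 18.1
```

```bash
python3 bar.py
```

```text
tcp [ 0.6039 -0.0663  0.0265] yang -1.492 t 12.925
ink 3951 centre [ 0.64713983 -0.0557872 ] size (65.79761505126953, 16.68790626525879) yaw 0.08121740251901897
in plate [ 0.06545729 -0.06121398]
```

The bar is square on the ledge: yaw 0.081 against the plate's 0.08, with 36 N contact. Back off, rise, turn, and go to look at the case.

{"method": "drive_tool", "body": {"targets": [[[-0.008, -0.0006, 0], 0, 0.85], [[-0.016, -0.0014, 0], 0, 0.85], [[0, 0, 0.055], 0, 1], [[-0.003, 0.02, 0.055], 0.157, 1], [[-0.003, 0.03, 0.055], 0.157, 1], [[-0.003, 0.03, 0.02], 0.157, 1], [[-0.003, 0.03, 0], 0.157, 1], [[-0.003, 0.03, 0], 0.157, 1], [[-0.003, 0.03, 0], 0.157, 1], [[-0.003, 0.03, 0], 0.157, 1], [[-0.003, 0.03, 0], 0.157, 1], [[-0.003, 0.03, 0], 0.157, 1]]}}

```text
clock: 14.48
tool_pos: [0.556, 0.1929, 0.2114]
ee_rot: [2.3, 2.139, 0.002]
force: [-0.6, -0.6, 0.7]
gripper_width: 0.0
gripper_force: 0.0
```

{"method": "drive_tool", "body": {"targets": [[[-0.02, 0.027, 0], 0.157, 1], [[0, 0, 0], 0, 1], [[0, 0, 0], 0, 1]]}}

```text
clock: 14.85
tool_pos: [0.5364, 0.2182, 0.2113]
ee_rot: [2.134, 2.305, 0.001]
force: [0.8, -0.7, 0.2]
gripper_width: -0.0003
gripper_force: 0.0
```

```bash
python3 bar.py
python3 - <<'E'
from h import *
w=np.load("wb.npz")["w"]; save(cv2.resize(w,(800,600)),"w4.png")
E
```

```text
tcp [0.5364 0.2182 0.2113] yang 0.077 t 14.85bar.py:8: RuntimeWarning: Mean of empty slice.
  r=cv2.minAreaRect((P*1000).astype(np.float32)); mu=P.mean(0); u,sv,vt=np.linalg.svd(P-mu,full_matrices=False)
  ret = um.true_divide(
Traceback (most recent call last):
  File "bar.py", line 9, in <module>
    d=vt[0]*np.sign(vt[0][0]); print("ink",len(P),"centre",np.array(r[0])/1000,"size",r[1],"yaw",np.arctan2(d[1],d[0]))
      ~~^^^
IndexError: index 0 is out of bounds for axis 0 with size 0
```

View pics/w4.png

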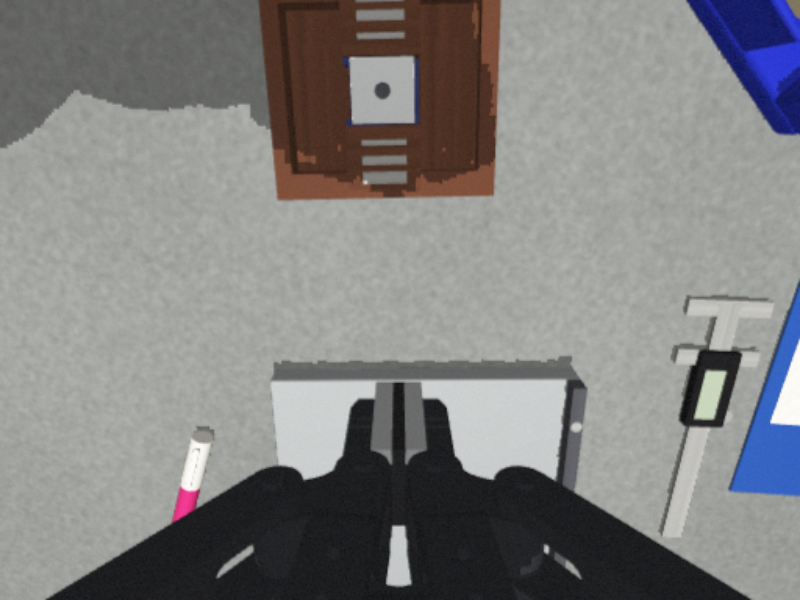

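The case is at the top of the view, with the steel block a light square with corners (349,57), (414,56), (415,124) and (350,125). I'll measure its centre and yaw.

```bash
cat > blk.py <<'E'
from h import *
f=np.load("wb.npz"); W=(f["K"],f["p"],f["M"]); w=f["w"]
h=cv2.cvtColor(w,cv2.COLOR_RGB2HSV)
m=cv2.inRange(h,(0,0,120),(179,60,255)); m=cv2.morphologyEx(m,cv2.MORPH_CLOSE,np.ones((7,7)))
n,l,s,c=cv2.connectedComponentsWithStats(m); i=l[70,int(380*.64)]
i=i or l[60,240]; cnt=cv2.findContours((l==i).astype(np.uint8),0,2)[0][0][:,0].astype(float)
P=np.array([ray(W,p+0.0,.034)[:2] for p in cnt])
r=cv2.minAreaRect((P*1000).astype(np.float32)); print("block",np.array(r[0])/1000,r[1],r[2])
a,b=[ray(W,np.array(p)*.64,.034) for p in((277,199),(494,194))]; print("case -y edge",a,b,np.linalg.norm(b-a),"yaw",np.arctan2(*(b-a)[1::-1]))
E
python3 blk.py
```

```text
block [0.52045215 0.31617639] (36.34983444213867, 35.256595611572266) 5.591718673706055
case -y edge [0.46148114 0.25042521 0.034     ] [0.59124618 0.26330201 0.034     ] 0.13040236904931077 yaw 0.09890782894171495
```

{"method": "drive_tool", "body": {"targets": [[[0.001, 0.034, -0.04], 0.021, 1], [[0.001, 0.033, -0.04], 0, 1], [[0.001, 0.033, -0.04], 0, 1], [[0, 0, -0.04], 0, 1], [[0, 0, 0], 0, 1], [[0, 0, 0], 0, 1]]}}

```text
clock: 15.65
tool_pos: [0.5401, 0.3182, 0.0527]
ee_rot: [2.109, 2.327, 0.002]
force: [0.4, 0.5, 1.4]
gripper_width: 0.0003
gripper_force: 0.0
```

{"method": "drive_tool", "body": {"targets": [[[-0.0005, 0, -0.014], 0, 1], [[0, 0, -0.004], 0, 1], [[0, 0, -0.003], 0, 1], [[0, 0, -0.003], 0, 1], [[0, 0, -0.002], 0, 1], [[0, 0, 0], 0, 1]]}}

```text
clock: 16.4
tool_pos: [0.539, 0.3188, 0.0253]
ee_rot: [2.107, 2.329, 0.001]
force: [1.9, 0.4, 3.0]
gripper_width: -0.0001
gripper_force: 1.6
```

{"method": "drive_tool", "body": {"targets": [[[0, 0, 0], 0, 1], [[0.003, 0, 0.04], 0, 1], [[-0.005, -0.04, 0.05], 0, 1], [[0, -0.05, 0.05], 0, 1], [[0, 0, 0], 0, 1]]}}

```text
clock: 17.02
tool_pos: [0.5381, 0.2326, 0.1611]
ee_rot: [2.111, 2.323, 0.005]
force: [0.0, 1.0, 0.1]
gripper_width: 0.0001
gripper_force: 0.0
```

Run:
```python
from h import *
print(yang()[:2]); W=info("wrist"); w=ctrl.grab_frame("wrist"); a=ctrl.grab_frame("scene"); b=ctrl.grab_frame("side"); np.savez("wc.npz",w=w,a=a,b=b,K=W[0],p=W[1],M=W[2])
u,v=proj(W,(.52,.316,.034)).astype(int); print(u,v)
v0=max(v-45,0);u0=u-60
save(np.hstack([cv2.resize(w[v0:v0+90,u0:u0+120],(400,300)),cv2.resize(a[187:233,361:421],(400,300),interpolation=2)]),"tip.png"); print("origin",u0,v0)
```

```text
(array([0.53810789, 0.23264994, 0.16113816]), np.float64(0.09590478204907807))
240 74
origin 180 29
```

View pics/tip.png

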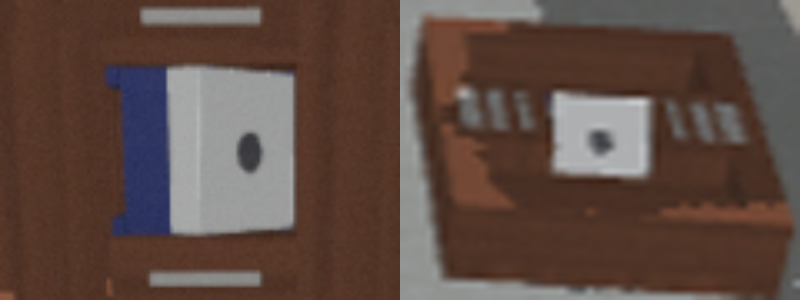

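The block has tipped up: its end face is at crop (167-202,150) and its large face at (202-294,150), facing +x, so it leans about 57 degrees. I'll work out its location for the grip.

Run:
```python
from h import *
f=np.load("wc.npz"); W=(f["K"],f["p"],f["M"]); o=np.array([.5205,.3162]); c,s=np.cos(.098),np.sin(.098)
def case(P): d=P[:2]-o; return (c*d[0]+s*d[1], -s*d[0]+c*d[1])
for x,yy,z in((167,150,.039),(202,68,.044),(202,234,.044),(294,150,.014),(262,150,.034)):
    print(x,yy,np.round(case(ray(W,(180+x*.3,29+yy*.3),z)),4))
```

```text
167 150 [-0.0077  0.0001]
202 68 [0.0005 0.0165]
202 234 [-0.0001 -0.0176]
294 150 [0.0215 0.0001]
262 150 [0.0134 0.    ]
```

{"method": "drive_tool", "body": {"targets": [[[-0.002, 0.028, -0.03], 0, 0.5], [[-0.002, 0.028, -0.03], 0, 0.5], [[-0.003, 0.028, -0.03], 0, 0.5], [[0, 0, 0], 0, 0.5], [[0, 0, 0], 0, 0.5]]}}

```text
clock: 17.8
tool_pos: [0.5295, 0.3193, 0.0676]
ee_rot: [2.107, 2.33, -0.002]
force: [0.2, -0.2, 0.4]
gripper_width: 0.0424
gripper_force: 0.0
```

{"method": "drive_tool", "body": {"targets": [[[0, -0.002, -0.015], 0, 0.5], [[0, 0, -0.015], 0, 0.5], [[0, 0, -0.008], 0, 0.5], [[0, 0, 0], 0, 0.5], [[0, 0, 0], 0, 0.5]]}}

```text
clock: 18.42
tool_pos: [0.5298, 0.3177, 0.0302]
ee_rot: [2.108, 2.33, 0.001]
force: [-0.3, -0.1, -0.1]
gripper_width: 0.0421
gripper_force: 0.0
```

{"method": "drive_tool", "body": {"targets": [[[0, 0, 0], 0, 0.6], [[0, 0, -0.001], 0, 0.7], [[0, 0, 0], 0, 0.75], [[0, 0, 0], 0, 0.8], [[0, 0, 0], 0, 0.85], [[0, 0, 0], 0, 0.9], [[0, 0, 0], 0, 1], [[0, 0, 0], 0, 1], [[0, 0, 0], 0, 1], [[0, 0, 0], 0, 1]], "newtons": 30}}

```text
clock: 19.68
tool_pos: [0.5298, 0.3176, 0.0291]
ee_rot: [2.108, 2.33, 0.001]
force: [-0.3, -1.0, 6.5]
gripper_width: 0.008
gripper_force: 30.3
```

Grip closed at about the block's thickness. Lift straight out.

{"method": "drive_tool", "body": {"targets": [[[0, 0, 0.01], 0, 1], [[0, 0, 0.015], 0, 1], [[0, 0, 0.025], 0, 1], [[0, 0, 0.04], 0, 1], [[0, 0, 0.02], 0, 1], [[0, 0, 0], 0, 1]]}}

```text
clock: 20.42
tool_pos: [0.5301, 0.3179, 0.1409]
ee_rot: [2.107, 2.329, 0.004]
force: [0.2, -0.3, -1.3]
gripper_width: 0.0083
gripper_force: 29.5
```

```bash
cat > hold.py <<'E'
from h import *
p,y,M=yang(); print(p,y)
A,B=info("scene"),info("side"); a=ctrl.grab_frame("scene"); b=ctrl.grab_frame("side"); np.savez("wh.npz",a=a,b=b)
for k,img,ci in(("scene",a,A),("side",b,B)):
    for z in(-.022,-.011,0,.016): print(k,z,proj(ci,p+[0,0,z]).round(1))
E
python3 hold.py
python3 - <<'E'
from h import *
f=np.load("wh.npz");p=yang()[0]
t=[]
for k in("scene","side"):
    i=f["a" if k=="scene" else "b"]; u,v=proj(info(k),p).astype(int); print(k,u-20,v-15)
    t.append(cv2.resize(i[v-15:v+25,u-20:u+20],(300,300),interpolation=cv2.INTER_CUBIC))
save(np.hstack(t),"hold.png")
# steel profile: print brightness/sat rows near TCP in scene
i=f["a"]; u,v=proj(info("scene"),p).astype(int); g=cv2.cvtColor(i,cv2.COLOR_RGB2HSV)
for r in range(v-6,v+16): print(r," ".join("%3d/%3d"%(g[r,x,2],g[r,x,1]) for x in range(u-8,u+9)))
E
```

```text
[0.53014106 0.31792092 0.14091318] 0.09998939805187719
scene -0.022 [396.3 177.3]
scene -0.011 [397.1 173.3]
scene 0 [397.9 169.3]
scene 0.016 [399.  163.4]
side -0.022 [192.8 130.3]
side -0.011 [192.4 127.2]
side 0 [192.  124.2]
side 0.016 [191.4 119.7]
scene 377 154
side 171 109
163  94/  3  96/  3 104/  2 218/  1 229/  2 227/  1 182/  1 138/  6 134/  8  81/  9  44/ 29  47/ 27  46/ 22  45/ 23  47/ 33  46/ 33 120/  6
164  97/  3  95/  3 103/  2 186/  3 215/  2 217/  2 158/  3 134/  4 118/  9  70/ 11  46/ 28  46/ 22  46/ 28  45/ 34  46/ 28  64/ 20 124/  4
165  93/  3  93/  5 122/  6 152/  5 163/  5 164/  3 142/  4 136/  6 116/  7  71/ 14  46/ 28  46/ 28  45/ 23  45/ 28  46/ 28  83/ 15 134/  4
166  94/  3  93/  5 122/  6 160/  5 166/  5 165/  5 122/  6 129/  6  97/ 11  56/ 23  47/ 27  46/ 22  46/ 33  47/ 27  47/ 27 102/ 10 146/  5
167  94/  3  93/  3 116/  7 155/  8 163/  5 140/  5 131/  6 135/  6  89/  9  51/ 20  46/ 28  45/ 28  43/ 24  45/ 28  46/ 28 121/  8 150/  5
168  95/  5 103/  5 139/  4 160/  5 163/  3 152/  5 136/  8 136/  8  82/  6  46/ 28  46/ 28  46/ 22  44/ 23  44/ 23  4
[... 1561 characters left out ...]

180 148/  5 150/  3 149/  5 149/  5 150/  5 150/  5 151/  5 152/  3 154/  3 153/  5 153/  5 114/  4  95/  3  96/  3  96/  0  96/  3  96/  3
181 150/  3 152/  5 151/  3 149/  3 149/  5 149/  5 150/  5 149/  3 150/  3 151/  5 153/  7 152/  5 152/  5 114/  4  97/  3  96/  3  95/  3
182 150/  5 150/  7 149/  3 150/  5 150/  5 151/  5 152/  5 150/  3 150/  3 150/  3 151/  5 152/  5 152/  5 151/  3 151/  3 114/  4  96/  3
183 150/  3 150/  5 149/  2 149/  5 149/  3 150/  3 151/  5 151/  5 150/  3 152/  5 153/  3 154/  3 154/  3 155/  5 152/  2 115/  4  96/  3
184 148/  3 147/  3 148/  5 150/  5 152/  5 152/  3 152/  5 150/  3 150/  3 152/  5 152/  3 155/  5 154/  2 154/  3 116/  4  95/  5  95/  3
```

The block hangs below the TCP by about 20 mm with a level lower edge. Carry it to the plate.

{"method": "drive_tool", "body": {"targets": [[[0.0123, -0.0433, 0], 0, 1], [[0.0123, -0.0433, 0], 0, 1], [[0.0123, -0.0433, 0], 0, 1], [[0.0123, -0.0433, 0], 0, 1], [[0.0123, -0.0433, -0.02], 0, 1], [[0.0123, -0.0433, -0.02], 0, 1], [[0.0123, -0.0433, -0.02], -0.02, 1], [[0, 0, -0.02], 0, 1], [[0, 0, -0.01], 0, 1], [[0, 0, 0], 0, 1], [[0, 0, 0], 0, 1]]}}

```text
clock: 21.9
tool_pos: [0.616, 0.015, 0.0495]
ee_rot: [2.13, 2.309, 0.001]
force: [-0.2, 0.4, -0.4]
gripper_width: 0.0084
gripper_force: 29.5
```

{"method": "drive_tool", "body": {"targets": [[[0, 0, -0.002], 0, 1], [[0, 0, -0.002], 0, 1], [[0, 0, -0.002], 0, 1], [[0, 0, 0], 0, 1]]}}

```text
clock: 22.4
tool_pos: [0.6157, 0.0145, 0.0428]
ee_rot: [-2.131, -2.308, 0.0]
force: [0.5, -0.1, -0.0]
gripper_width: 0.0081
gripper_force: 29.5
```

{"method": "drive_tool", "body": {"targets": [[[0, 0, -0.001], 0, 1], [[0, 0, 0], 0, 1]]}}

```text
clock: 22.65
tool_pos: [0.6158, 0.0145, 0.0419]
ee_rot: [-2.131, -2.308, 0.0]
force: [0.5, -1.1, -0.1]
gripper_width: 0.008
gripper_force: 29.5
```

{"method": "drive_tool", "body": {"targets": [[[0, 0, -0.001], 0, 1], [[0, 0, 0], 0, 1]]}}

```text
clock: 22.9
tool_pos: [0.6157, 0.0145, 0.0408]
ee_rot: [-2.131, -2.308, 0.0]
force: [-0.7, -0.3, -1.4]
gripper_width: 0.0082
gripper_force: 29.5
```

{"method": "drive_tool", "body": {"targets": [[[0, 0, -0.001], 0, 1], [[0, 0, 0], 0, 1]]}}

```text
clock: 23.15
tool_pos: [0.6159, 0.0145, 0.0401]
ee_rot: [2.131, 2.308, 0.0]
force: [-0.1, 0.3, 2.6]
gripper_width: 0.0083
gripper_force: 30.0
```

{"method": "drive_tool", "body": {"targets": [[[0, 0, -0.0007], 0, 1], [[0, 0, 0], 0, 1]]}}

```text
clock: 23.4
tool_pos: [0.616, 0.0145, 0.04]
ee_rot: [2.131, 2.308, 0.001]
force: [-4.6, -0.3, 15.1]
gripper_width: 0.0078
gripper_force: 31.7
```

The block is seated on the plate (15 N). Ease off, open slowly, then rise.

{"method": "drive_tool", "body": {"targets": [[[0, 0, 0.0007], 0, 1], [[0, 0, 0], 0, 0.88], [[0, 0, 0], 0, 0.84], [[0, 0, 0], 0, 0.8], [[0, 0, 0], 0, 0.7], [[0, 0, 0], 0, 0.6], [[0, 0, 0], 0, 0.6], [[0, 0, 0.015], 0, 0.6], [[0, 0, 0.03], 0, 0.6], [[0, 0, 0.05], 0, 0.6], [[-0.02, -0.03, 0.03], 0, 0.6], [[0, 0, 0], 0, 0.6]]}}

```text
clock: 24.9
tool_pos: [0.5959, -0.0179, 0.1684]
ee_rot: [2.132, 2.303, 0.003]
force: [0.5, 1.3, 0.5]
gripper_width: 0.0342
gripper_force: 0.0
```

```bash
python3 bar.py
python3 - <<'E'
from h import *
print(ctrl.get_obs()["force"])
a=ctrl.grab_frame("scene");b=ctrl.grab_frame("side")
for k,i in(("scene",a),("side",b)):
    ci=info(k)
    # predicted corners of an upright block at (0.616,0.0145), width dir = plate y
    c,s=np.cos(.08),np.sin(.08); C=np.array([.616,.0145])
    q=np.array([proj(ci,[*(C+np.array([c*dx-s*dy,s*dx+c*dy])),z]) for dx in(-.0045,.0045) for dy in(-.0175,.0175) for z in(.02,.056)])
    print(k,"pred bbox",q.min(0).round(1),q.max(0).round(1))
    x0,y0=(q.min(0)-8).astype(int);x1,y1=(q.max(0)+8).astype(int)
    g=cv2.cvtColor(i,cv2.COLOR_RGB2GRAY)[y0:y1,x0:x1]; print(x0,y0); print("\n".join(" ".join("%3d"%v for v in r) for r in g[::2,::2]))
E
```

```text
tcp [ 0.5959 -0.0179  0.1684] yang 0.077 t 24.9
ink 718 centre [ 0.646091   -0.05655572] size (65.28396606445312, 16.673938751220703) yaw 0.08031188384261846
in plate [ 0.0643504  -0.06189622]
[ 0.13935407  1.17886247 -0.07908631]
scene pred bbox [257.1 202.3] [272.  217.6]
249 194
174 174 174 174 174 174 174 174 174 174 174 174 174 174 174
174 174 174 174 173 174 174 174 174 174 173 174 173 173 173
174 174 174 173 174 173 173 174 174 173 174 174 174 173 108
174 174 173 173 174 174 174 174 174 174 173 174 129 108 108
174 174 173 175 174 175 174 174 173 174 174 173 130 108 109
173 174 173 174 174 227 224 224 142 142 141 141 114 108 108
174 174 174 174 173 162 161 159 158 158 157 158 110 108 108
174 174 174 174 173 162 161 160 158 158 157 157 112 108 108
173 174 174 174 174 160 159 126  84 152 158 158 110 108 108
174 174 174 173 174 159 159 126  66 148 157 158 110 109 109
174 174 174 174 174 158 159 158 159 158 157 157 103 108 108
174 174 173 174 172 158 158 159 159 159 157 162 109 109 109
173 174 174 174 174 174 174 174 174 174 174 130 108 108 108
174 174 174 173 174 173 174 174 174 1
[... 377 characters left out ...]
 197 201 163  66  74  92
119 116 140 197 200 197 200 197 199 196 187  72  63
121 119 115 121 183 171 159 125 134 198 202 193 109
118 116 122 120 122 148 163 162 168 138 198 199 200
119 122 114 124 122 149 155 165 250 209 194 198 195
117 120 119 121 116 143 149 148 184 197 198 199 201
115 119 123 119 120 142 116 120 152 190 195 199 198
120 116 125 118 117 137 152 149 152 194 200 198 199
117 121 116 116 177 186 141 159 156 191 195 198 201
124 120 176 187 199 198 202 190 153 187 198 198 197
138 193 200 198 195 198 197 198 191 190 199 202 165
145 187 201 198 200 194 198 201 196 196 200 200 134
200 199 202 197 200 198 201 200 200 200 201 198 160
196 199 195 200 198 198 199 200 198 199 201 190 120
```

Run:
```python
from h import *
f=np.load("wb.npz"); W=(f["K"],f["p"],f["M"]); w=f["w"]; c,s=np.cos(.08),np.sin(.08)
for yo,z in((.006,.056),(-.006,.056),(.016,.044),(.023,.02),(.03,.02)):
    print(yo,z)
    for x in np.arange(.088,.110,.002):
        y=-.0615+yo; P=[.577+c*x-s*y,s*x+c*y,z]; u,v=proj(W,P); 
        if 0<=v<384 and 0<=u<512: print("%.3f"%x,w[int(round(v)),int(round(u))],end="; ")
    print()
```

```text
0.006 0.056
0.088 [234 152 112]; 0.090 [233 152 113]; 0.092 [235 155 115]; 0.094 [234 150 114]; 0.096 [211 136 107]; 0.098 [90 92 95]; 0.100 [143 145 142]; 0.102 [148 151 148]; 0.104 [146 149 144]; 0.106 [153 153 150]; 0.108 [161 163 159]; 0.110 [158 161 156]; 
-0.006 0.056
0.088 [233 151 112]; 0.090 [233 148 110]; 0.092 [234 151 111]; 0.094 [233 149 111]; 0.096 [232 148 109]; 0.098 [ 93  94 100]; 0.100 [138 140 137]; 0.102 [145 147 141]; 0.104 [147 149 144]; 0.106 [144 146 143]; 0.108 [148 151 146]; 0.110 [150 153 150]; 
0.016 0.044
0.088 [160  97  71]; 0.090 [159  96  70]; 0.092 [157  92  68]; 0.094 [158  94  67]; 0.096 [159  97  70]; 0.098 [95 89 91]; 0.100 [90 89 95]; 0.102 [ 93  94 100]; 0.104 [141 144 141]; 0.106 [149 151 148]; 0.108 [150 151 147]; 0.110 [156 159 153]; 
0.023 0.02
0.088 [114 116 117]; 0.090 [115 115 117]; 0.092 [112 115 116]; 0.094 [114 116 118]; 0.096 [114 116 117]; 0.098 [38 38 40]; 0.100 [37 36 40]; 0.102 [88 89 91]; 0.104 [85 88 92]; 0.106 [91 91 94]; 0.108 [90 93 95]; 0.110 [91 90 96]; 
0.03 0.02
0.088 [187 189 191]; 0.090 [187 189 191]; 0.092 [187 190 191]; 0.094 [188 190 191]; 0.096 [134 137 137]; 0.098 [39 40 45]; 0.100 [40 40 41]; 0.102 [86 85 92]; 0.104 [92 91 97]; 0.106 [88 88 93]; 0.108 [90 91 94]; 0.110 [107 109 113];
```

The ledge foot and the bar's end both read x≈0.097, so the bar is flush. The block stands as predicted and nothing is touching the robot.

```bash
python3 -c "
from station import ctrl
print(ctrl.close_job())"
```

```text
the job is handed in; nothing more can be done
None
```

I handed the job in at about 25 s on the robot's clock. By my camera checks the bar lies ink-up and square against the stop ledge, and the gauge block stands upright beside it with a gap of about 35 mm. The hand-in returned no verdict.

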